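# Click-test spare push-button switches and record the batch

### The arm

A 6-joint arm with a two-finger parallel gripper is mounted at the origin on the work surface. World frame = base frame: x ahead of the robot, y to its left, z up, the work surface at z = 0. Lengths are in m, angles in degrees, forces in N, time in s.
With the tool pointing down it reaches from about 0.4 to 0.825 m from the base axis. Payload 7 kg.
Tool frame: the origin (TCP) lies at the centre of the arm's flange, where the gripper is bolted on; the fingertips stand 178 mm ahead of it and the grasp point (between the pads) lies 159 mm ahead of it (r.tips_ahead is the z of the fingertips in the tool frame, in m); z points along the fingers, y is the line along which they close (so a half turn about z gives the same grasp; the last joint's range is limited). The gripper opens to 88 mm and grips with 3 to 60 N. Pads are 19 mm wide; open, the fingers measure 130 mm over their backs; the gripper's body (78 mm by 193 mm) begins 47 mm behind the grasp point.
Start: joints at [83.428, 20.546, 0.682, 0, -70.136, -16.507], TCP at [0.265, 0.621, 0.405] pointing down, gripper open.
Joint ranges: [-176.03, 176.03], [-82.01, 121.73], [-58.28, 71.71], [-173.87, 95.51], [-174.79, -0.11], [-173.66, 173.66]. Speed limits (degrees/s): [136.94, 136.94, 172.46, 180, 180, 180].

### API

Orientations are given as [roll, pitch, yaw] about the fixed x, y, z axes, in that order (R = Rz(yaw) Ry(pitch) Rx(roll)).
In Python, from plant import r gives the robot as it stands. The module is installed in compiled form; this text tells all that it offers.
- The arm moves only by the shell command python3 -m pendant 'ROWS' [FORCE]. ROWS is JSON, a list that holds one entry, the list of rows, each a list of 7 numbers: the shift along the tool's x, y, z in m, then the turn, a rotation vector about the tool's x, y, z in degrees, then the gripper command: -1 is shut, 1 is fully open, values between are in proportion. A call has 1 to 5 rows; each row is the pose to reach, as a shift and turn from the pose commanded when the call began, along the tool's axes at that moment; what a row does not reach only later rows make up. A row lasts 1/10 s, in which the tool goes at most 50 mm and 8.59 degrees, less where a joint would pass 70% of its speed; a pose out of reach is approached as far as the arm can. A call with a gripper value outside its range is refused whole. The fingers move at their own pace and stop on an object; FORCE is the grip in N (left out, the last holds). Time passes only in rows, so rows that repeat a pose let the fingers close. It gives the time, the measured TCP pose, the force, the opening and the grip force at its end, in the units of the state.
- r.get_state(): the state, without advancing time (a new reading comes with each control period).
- r.capture(name): name is "scene" or "top"; returns the picture (420x560x3 uint8, red, green, blue); there is no depth.
- r.camera_params(name): a dict with "fx", "fy", "cx", "cy" (pixels), "R" (3x3) and "t" (3): a world point X has camera coordinates R X + t. Camera axes: x right, y down, z forward; pixel columns grow to the right and rows downward; lengths in m; the calibration is good to about 2 mm. A picture is of the moment at which its call begins. camera_params takes no time and is no camera call.
- r.close_job(): hands the job in; it is judged then, once.
The state is a dict: "time_s": time; "joints": joint angles; "qd": joint speeds; "joint_torque": joint torques, N m; "tcp_pos": TCP position; "eef_rot": TCP orientation; "contact_force": force on the tool from outside, world axes, zero at the start; "moment": the same for the moment, N m; "gripper_width": finger opening in m; "gripper_force": force on a finger pad.
Only numpy, scipy, OpenCV 4.12 (cv2) and the standard library are available. Lean on these libraries where they do the work, as an engineer would, in place of code of your own. Each camera call takes 0.05 s, during which the arm holds its last target. There are 200 camera calls.

### The job

Test the spare push-button switches on the bench: press each button right down and let go, then stand those that stay down upright in the green tray, still pressed down, and those that spring back up upright in the red tray. When all are sorted, take the record picture: press the blue key on the camera release pad to its first click and hold it there for about a second, then press it fully down and let go. Leave the bottle, the tip box and the screwdriver alone.

Things in the scene. Friction and masses are not known exactly. Their poses are not given: they have to be found in the camera images.
- switch_a: push-button switch, a loose upright white block 40 x 40 mm and 36 mm tall (about 120 g) with a round push button of 24 mm diameter in the middle of its top; origin at the centre of its underside, z up; grip the block by two facing sides. All the switches look alike and their letters tell nothing; some may be absent
- switch_a_button (a joint): button of switch_a, m pressed: 0 = never pressed (black top 14 mm above the block, orange band under it showing), 0.010 = at its stop (top 4 mm above the block, band hidden). About 4 to 6 N press it down. A sound one stays where it is pressed to; one that fails to latch rises again to about 0.003 within half a second and stays there, 3 mm lower than before
- switch_b: push-button switch, a loose upright white block 40 x 40 mm and 36 mm tall (about 120 g) with a round push button of 24 mm diameter in the middle of its top; origin at the centre of its underside, z up; grip the block by two facing sides. All the switches look alike and their letters tell nothing; some may be absent
- switch_b_button (a joint): button of switch_b, m pressed: 0 = never pressed (black top 14 mm above the block, orange band under it showing), 0.010 = at its stop (top 4 mm above the block, band hidden). About 4 to 6 N press it down. A sound one stays where it is pressed to; one that fails to latch rises again to about 0.003 within half a second and stays there, 3 mm lower than before
- switch_c: push-button switch, a loose upright white block 40 x 40 mm and 36 mm tall (about 120 g) with a round push button of 24 mm diameter in the middle of its top; origin at the centre of its underside, z up; grip the block by two facing sides. All the switches look alike and their letters tell nothing; some may be absent
- switch_c_button (a joint): button of switch_c, m pressed: 0 = never pressed (black top 14 mm above the block, orange band under it showing), 0.010 = at its stop (top 4 mm above the block, band hidden). About 4 to 6 N press it down. A sound one stays where it is pressed to; one that fails to latch rises again to about 0.003 within half a second and stays there, 3 mm lower than before
- switch_d: push-button switch, a loose upright white block 40 x 40 mm and 36 mm tall (about 120 g) with a round push button of 24 mm diameter in the middle of its top; origin at the centre of its underside, z up; grip the block by two facing sides. All the switches look alike and their letters tell nothing; some may be absent
- switch_d_button (a joint): button of switch_d, m pressed: 0 = never pressed (black top 14 mm above the block, orange band under it showing), 0.010 = at its stop (top 4 mm above the block, band hidden). About 4 to 6 N press it down. A sound one stays where it is pressed to; one that fails to latch rises again to about 0.003 within half a second and stays there, 3 mm lower than before
- switch_e: push-button switch, a loose upright white block 40 x 40 mm and 36 mm tall (about 120 g) with a round push button of 24 mm diameter in the middle of its top; origin at the centre of its underside, z up; grip the block by two facing sides. All the switches look alike and their letters tell nothing; some may be absent
- switch_e_button (a joint): button of switch_e, m pressed: 0 = never pressed (black top 14 mm above the block, orange band under it showing), 0.010 = at its stop (top 4 mm above the block, band hidden). About 4 to 6 N press it down. A sound one stays where it is pressed to; one that fails to latch rises again to about 0.003 within half a second and stays there, 3 mm lower than before
- switch_f: push-button switch, a loose upright white block 40 x 40 mm and 36 mm tall (about 120 g) with a round push button of 24 mm diameter in the middle of its top; origin at the centre of its underside, z up; grip the block by two facing sides. All the switches look alike and their letters tell nothing; some may be absent
- switch_f_button (a joint): button of switch_f, m pressed: 0 = never pressed (black top 14 mm above the block, orange band under it showing), 0.010 = at its stop (top 4 mm above the block, band hidden). About 4 to 6 N press it down. A sound one stays where it is pressed to; one that fails to latch rises again to about 0.003 within half a second and stays there, 3 mm lower than before
- green_tray: low green tray, fixed, 220 mm (its x) by 120 mm (its y), floor 4 mm thick, rim 16 mm above the bench, walls 4 mm; origin under its centre; for the switches that stay down
- red_tray: low red tray, fixed, 220 mm (its x) by 120 mm (its y), floor 4 mm thick, rim 16 mm above the bench, walls 4 mm; origin under its centre; for the switches that spring back up
- pad: camera release pad, a fixed silver block 85 mm (x) by 130 mm (y), 34 mm tall, with the blue two-stage key in the middle of its top; origin under its centre
- key_top (a point): centre of the top face of the blue key (round, 32 mm across), 54 mm above the bench when up; it goes down with the key: 49 mm at the first click, 44 mm fully down
- key_half (a joint): first stage of the key, m: 0 = up, 0.005 = at the first click; takes 1 N to start and 2.5 N at the click; springs back
- key_full (a joint): second stage of the key, m: 0 = not beyond the first click, 0.005 = fully down; beyond the first click the key needs 6 N to move on and 9 N to be fully down; springs back
- solvent: bystander: loose amber bottle with a black cap, 56 mm across, 120 mm tall; origin at the centre of its underside
- tip_box: bystander: loose blue box with a clear lid, 85 x 120 mm (x, y), 59 mm tall; origin at the centre of its underside
- driver: bystander: loose screwdriver lying on the bench beyond the release pad, 160 mm long along its x, under 40 mm high; origin about its middle
Not all that is in view belongs to the job. Leave any purple or yellow look-alike of the switch_d alone.

How it is judged:
By the outcome, as a careful person would: the job done as asked, in the order asked, and still so for the second after the job is handed in, with the robot touching nothing.
Of switch_a, switch_b, switch_c, switch_d, switch_e, switch_f only 4 to 6 are there at a start; the rules pass over those that are not, and their reading is None.
At some moment in a run one of switch_a, switch_b, switch_c, switch_d, switch_e, switch_f may be knocked a few centimetres aside while the robot is not near it.
It also fails if it takes over 210 s, if anything falls off the work surface, if the arm or the gripper's body presses on something with over 40 N, if the wrist force passes 120 N, or if a joint passes its speed limit or range.

## Working session

There is one attempt and no reset: what is moved stays moved. The work goes in short steps, Python scripts to look and compute and a shell command to move; the robot and the scene stay as the last step left them, time stands still between calls to the robot, and variables do not carry over. Pictures are saved under pics/ and viewed, at most 14 in all, crops included, and the job is handed in when it is done.

```bash
mkdir -p pics; python3 - <<'E'
from plant import r
import cv2,numpy as np
np.set_printoptions(precision=4,suppress=True)
for n in ("scene","top"):
    cv2.imwrite(f"pics/{n}0.png",r.capture(n)[:,:,::-1])
    p=r.camera_params(n);print(n,p)
s=r.get_state();print(s)
E
```

```text
scene {'fx': 456.9246113679721, 'fy': 456.9246113679721, 'cx': 279.724662010145, 'cy': 211.42994879934545, 'R': array([[-0.7753,  0.6314,  0.0149],
       [ 0.4693,  0.5917, -0.6554],
       [-0.4226, -0.5012, -0.7551]]), 't': array([ 0.4712, -0.2373,  1.3577])}
top {'fx': 496.97695364551987, 'fy': 496.97695364551987, 'cx': 281.55910917591893, 'cy': 208.2304950131461, 'R': array([[ 0.0152, -0.9999, -0.0025],
       [-0.9907, -0.0148, -0.1354],
       [ 0.1354,  0.0046, -0.9908]]), 't': array([-0.0053,  0.5851,  1.1987])}
{'time_s': 0.1, 'joints': array([ 83.4275,  20.5878,   0.64  ,  -0.0184, -70.1381, -16.5082]), 'qd': array([ 0.0613, -0.0975,  0.0434, -0.0344, -0.0026, -0.0324]), 'joint_torque': array([ -0.0013, -58.4164,  29.3755,   7.0155,   0.0102,  -0.    ]), 'tcp_pos': array([0.2645, 0.6208, 0.4038]), 'eef_rot': array([179.9128,  -0.0078, -23.087 ]), 'contact_force': array([ 0.278 , -0.83  , -0.3125]), 'moment': array([-0.0535,  0.0138,  0.0183]), 'gripper_force': 0.0, 'gripper_width': 0.08742879363798807}
```

View pics/scene0.png

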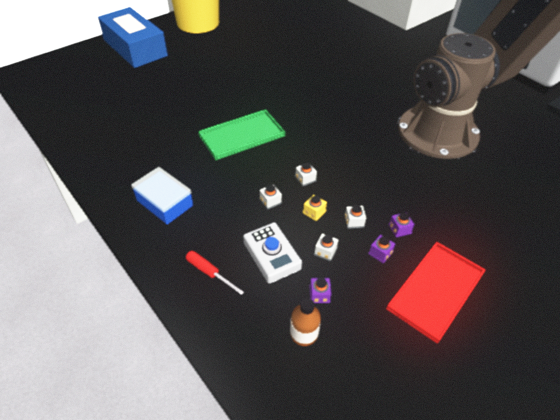

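View pics/top0.png

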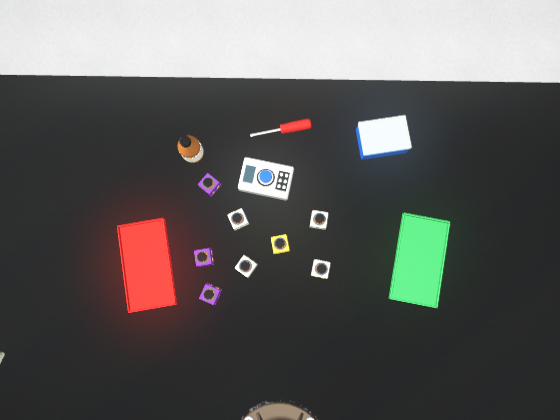

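The scene shows four white switches, at top-image pixels (237,219), (319,219), (246,266) and (321,269). There is one yellow and three purple decoys. The red tray is left at (147,265), the green right at (419,260), and the pad's blue key is at (265,177).

```bash
cat > h.py <<'E'
from plant import r
import cv2,numpy as np
np.set_printoptions(precision=4,suppress=True)
def ray(cam,px,z):
    p=r.camera_params(cam);R,t=np.array(p["R"]),np.array(p["t"])
    c=-R.T@t; d=R.T@np.array([(px[0]-p["cx"])/p["fx"],(px[1]-p["cy"])/p["fy"],1])
    return c+d*(z-c[2])/d[2]
def proj(cam,X):
    p=r.camera_params(cam);v=np.array(p["R"])@X+np.array(p["t"])
    return np.array([p["cx"]+p["fx"]*v[0]/v[2],p["cy"]+p["fy"]*v[1]/v[2]])
def rect(cam,c,z):
    """contour -> world centre, yaw(deg of long side), size, via points cast to plane z"""
    w=np.array([ray(cam,q[0],z)[:2] for q in c],np.float32)*1000
    b=cv2.boxPoints(cv2.minAreaRect(w)); e0,e1=b[1]-b[0],b[2]-b[1]
    if np.linalg.norm(e1)>np.linalg.norm(e0): e0,e1=e1,e0
    return b.mean(0),np.degrees(np.arctan2(e0[1],e0[0]))%180,(np.linalg.norm(e0),np.linalg.norm(e1))
def blobs(m,lo,hi):
    cs,_=cv2.findContours(m.astype(np.uint8),cv2.RETR_EXTERNAL,cv2.CHAIN_APPROX_NONE)
    return [c for c in cs if lo<cv2.contourArea(c)<hi]
def hsv(img): return cv2.cvtColor(img,cv2.COLOR_RGB2HSV).astype(int)
def switches(img,cam="top"):
    h=hsv(img); m=(h[...,1]<70)&(h[...,2]>110)
    out=[]
    for c in blobs(m,120,700):
        x,y=c[:,0].mean(0)
        if y<100: continue
        ctr,yaw,sz=rect(cam,c,0.036)
        if max(sz)<60: out.append((ctr,yaw%90,sz,(x,y)))
    return out
def tray(img,cam,col):
    h=hsv(img); H=h[...,0]
    m=(h[...,1]>120)&(h[...,2]>90)&(((H>45)&(H<80)) if col=="g" else ((H<6)|(H>174)))
    c=max(blobs(m,500,1e5),key=cv2.contourArea); return rect(cam,c,0.016)
def go(x,y,ztip,yaw):
    """shift in tool axes from current measured pose to tip target (mm), tool yaw"""
    s=r.get_state();p=s["tcp_pos"]*1000;w=np.radians(s["eef_rot"][2])
    dx,dy=x-p[0],y-p[1]
    dyaw=(yaw-s["eef_rot"][2]+90)%180-90
    return np.array([dx*np.cos(w)+dy*np.sin(w),dx*np.sin(w)-dy*np.cos(w),p[2]-178-ztip,-dyaw])
E
python3 - <<'E'
from h import *
t=cv2.cvtColor(cv2.imread("pics/top0.png"),cv2.COLOR_BGR2RGB);s=cv2.cvtColor(cv2.imread("pics/scene0.png"),cv2.COLOR_BGR2RGB)
for q in switches(t): print(q)
h=hsv(t)
for q in switches(t):  # dark button in top
    x,y=map(int,q[3]); m=np.zeros(h.shape[:2],bool); m[y-7:y+8,x-7:x+8]=(h[...,2]<75)[y-7:y+8,x-7:x+8]
    yy,xx=np.nonzero(m); print("btn",ray("top",(xx.mean(),yy.mean()),.05)[:2]*1000,len(xx))
for c in "gr": print(c,tray(t,"top",c),tray(s,"scene",c))
for im,n in((t,"top"),(s,"scene")):
    h=hsv(im);m=(h[...,0]>100)&(h[...,0]<125)&(h[...,1]>150)&(h[...,2]>100)
    for c in blobs(m,60,400): print(n,c[:,0].mean(0),cv2.contourArea(c),ray(n,c[:,0].mean(0),.052)*1000)
E
```

```text
(array([437.8779, -94.0613], dtype=float32), np.float32(79.780815), (np.float32(42.858425), np.float32(41.823826)), (np.float64(320.25396825396825), np.float64(268.53968253968253)))
(array([441.2389,  90.1402], dtype=float32), np.float32(55.623383), (np.float32(43.338913), np.float32(41.706608)), (np.float64(245.77777777777777), np.float64(265.81481481481484)))
(array([559.2869, -89.2348], dtype=float32), np.float32(81.345795), (np.float32(45.410454), np.float32(42.54032)), (np.float64(318.4769230769231), np.float64(219.44615384615383)))
(array([557.1701, 112.4567], dtype=float32), np.float32(27.726336), (np.float32(46.1954), np.float32(41.160355)), (np.float64(237.5737704918033), np.float64(219.0)))
btn [437.7415 -95.5243] 53
btn [443.7023  91.6211] 65
btn [561.0505 -90.478 ] 49
btn [557.4962 115.4639] 56
g (array([ 464.9217, -343.2756], dtype=float32), np.float32(169.908), (np.float32(222.12184), np.float32(124.250084))) (array([ 472.3156, -338.8188], dtype=float32), np.float32(170.06299), (np.float32(228.39041), np.float32(141.38081)))
r (array([443.6957, 333.5173], dtype=float32), np.float32(11.063422), (np.float32(223.41391), np.float32(156.25046))) (array([448.9769, 340.8772], dtype=float32), np.float32(10.864862), (np.float32(234.21313), np.float32(124.86199)))
top [265.2258 175.8065] 90.5 [664.284   45.3429  52.    ]
top [373.915  149.1699] 146.5 [ 736.2846 -225.7704   52.    ]
scene [271.2647 243.0294] 105.0 [669.9905  45.6189  52.    ]
```

```bash
python3 - <<'E'
from h import *
print(go(557.3,114,80,-23)); print("red",ray("top",(146.5,265),.016))
w=np.radians(-23.0)
P=[(557.3,114),(442.5,91),(437.8,-95),(560,-90)]
for a,b in zip(P,P[1:]):
    dx,dy=np.subtract(b,a); print(dx*np.cos(w)+dy*np.sin(w),dx*np.sin(w)-dy*np.cos(w))
E
```

```text
[468.0519 351.4232 145.8168  -0.087 ]
red [0.4399 0.3394 0.016 ]
-96.68714122108682 66.02754517997474
68.34961708777846 173.0503390460535
110.53203744944184 -52.349868168651454
```

```bash
python3 -m pendant '[[[0.156,0.1171,0.0486,0,0,0,-1],[0.156,0.1171,0.0486,0,0,0,-1],[0.156,0.1171,0.0486,0,0,0,-1],[0.156,0.1171,0.0486,0,0,0,-1],[0.156,0.1171,0.0486,0,0,0,-1]]]' 10
python3 -m pendant '[[[0.156,0.1171,0.0486,0,0,0,-1],[0.156,0.1171,0.0486,0,0,0,-1],[0.156,0.1171,0.0486,0,0,0,-1],[0.156,0.1171,0.0486,0,0,0,-1],[0.156,0.1171,0.0486,0,0,0,-1]]]'
python3 -m pendant '[[[0.156,0.1171,0.0486,0,0,0,-1],[0.156,0.1171,0.0486,0,0,0,-1],[0.156,0.1171,0.0486,0,0,0,-1],[0.156,0.1171,0.0486,0,0,0,-1],[0.156,0.1171,0.0486,0,0,0,-1]]]'
python3 -m pendant '[[[0,0,0,0,0,0,-1],[0,0,0,0,0,0,-1],[0,0,0,0,0,0,-1]]]'
python3 -c "
from h import *
print(go(557.3,114,53,-23))
cv2.imwrite('pics/top1.png',r.capture('top')[:,:,::-1])"
```

```text
time_s: 0.6
tcp_pos: [0.3635, 0.4471, 0.3542]
eef_rot: [179.7, 0.0, -23.3]
contact_force: [0.1, 1.5, -0.1]
gripper_width: 0.0533
gripper_force: 0.0
time_s: 1.1
tcp_pos: [0.4608, 0.2787, 0.3055]
eef_rot: [179.8, 0.1, -23.4]
contact_force: [0.1, 0.4, 0.8]
gripper_width: 0.0136
gripper_force: 0.0
time_s: 1.6
tcp_pos: [0.5586, 0.1103, 0.2568]
eef_rot: [179.8, 0.1, -23.4]
contact_force: [-0.9, -0.4, -0.0]
gripper_width: 0.0006
gripper_force: 0.0
time_s: 1.9
tcp_pos: [0.5572, 0.1156, 0.2593]
eef_rot: [-180.0, -0.0, -23.0]
contact_force: [0.1, 0.3, -0.1]
gripper_width: 0.0007
gripper_force: 0.0
[ 0.7478  1.4519 28.3331  0.0226]
```

```bash
python3 -m pendant '[[[0.001,0.0015,0.020,0,0,0,-1],[0.001,0.0015,0.028,0,0,0,-1],[0.001,0.0015,0.032,0,0,0,-1],[0.001,0.0015,0.036,0,0,0,-1],[0.001,0.0015,0.040,0,0,0,-1]]]'
python3 -m pendant '[[[0,0,0.0015,0,0,0,-1],[0,0,0.0015,0,0,0,-1],[0,0,0.0015,0,0,0,-1]]]'
```

```text
time_s: 2.45
tcp_pos: [0.5577, 0.1129, 0.2193]
eef_rot: [-180.0, -0.0, -23.0]
contact_force: [-3.3, 1.3, 6.8]
gripper_width: 0.0007
gripper_force: 3.3
time_s: 2.75
tcp_pos: [0.5576, 0.1128, 0.2184]
eef_rot: [-180.0, -0.0, -23.1]
contact_force: [-5.3, 1.4, 9.8]
gripper_width: 0.0005
gripper_force: 4.7
```

```bash
python3 -m pendant '[[[0,0,0.002,0,0,0,-1],[0,0,0.002,0,0,0,-1],[0,0,0.002,0,0,0,-1]]]'
```

```text
time_s: 3.05
tcp_pos: [0.5576, 0.1128, 0.2182]
eef_rot: [-180.0, -0.1, -23.0]
contact_force: [-11.4, 1.1, 26.3]
gripper_width: 0.0006
gripper_force: 13.2
```

```bash
python3 -m pendant '[[[0,0,-0.0435,0,0,0,-1],[-0.047,0.0325,-0.0435,0,0,0,-1],[-0.0967,0.066,-0.0435,0,0,0,-1],[-0.0967,0.066,-0.0435,0,0,0,-1],[-0.0967,0.066,-0.0435,0,0,0,-1]]]'
python3 -m pendant '[[[0,0,0,0,0,0,-1],[0,0,0,0,0,0,-1]]]'
python3 - <<'E'
from h import *
t=r.capture("top")
for q in switches(t): print(q)
print(go(442.5,91,39,-23))
E
```

```text
time_s: 3.55
tcp_pos: [0.4408, 0.089, 0.2595]
eef_rot: [-179.9, -0.0, -23.0]
contact_force: [0.8, 0.5, 0.1]
gripper_width: 0.0007
gripper_force: 0.0
time_s: 3.75
tcp_pos: [0.444, 0.0903, 0.2592]
eef_rot: [-179.9, -0.1, -23.1]
contact_force: [0.9, 0.4, -0.4]
gripper_width: 0.0003
gripper_force: 0.0
(array([437.8946, -93.9922], dtype=float32), np.float32(79.64323), (np.float32(43.0594), np.float32(41.757114)), (np.float64(320.23809523809524), np.float64(268.53968253968253)))
(array([559.2869, -89.2348], dtype=float32), np.float32(81.345795), (np.float32(45.410454), np.float32(42.54032)), (np.float64(318.53125), np.float64(219.34375)))
[-1.6239 -0.223  41.9216 -0.0822]
```

```bash
python3 -m pendant '[[[-0.0015,0,0.025,0,0,0,-1],[-0.0015,0,0.032,0,0,0,-1],[-0.0015,0,0.036,0,0,0,-1],[-0.0015,0,0.040,0,0,0,-1],[-0.0015,0,0.0425,0,0,0,-1]]]'
python3 -m pendant '[[[0,0,0.0005,0,0,0,-1],[0,0,0.001,0,0,0,-1],[0,0,0.001,0,0,0,-1]]]'
```

```text
time_s: 4.3
tcp_pos: [0.4422, 0.0906, 0.2178]
eef_rot: [180.0, -0.0, -23.0]
contact_force: [-17.0, 1.8, 53.0]
gripper_width: 0.0008
gripper_force: 26.5
time_s: 4.6
tcp_pos: [0.442, 0.0905, 0.218]
eef_rot: [-180.0, -0.1, -23.0]
contact_force: [-12.7, -0.2, 37.2]
gripper_width: 0.0005
gripper_force: 18.6
```

```bash
python3 -m pendant '[[[0,0,-0.0435,0,0,0,-1],[0.017,0.0433,-0.0435,0,0,0,-1],[0.034,0.0865,-0.0435,0,0,0,-1],[0.051,0.13,-0.0435,0,0,0,-1],[0.0685,0.1725,-0.0435,0,0,0,-1]]]'
python3 -m pendant '[[[0,0,0,0,0,0,-1],[0,0,0,0,0,0,-1],[0,0,0,0,0,0,-1]]]'
python3 - <<'E'
from h import *
t=r.capture("top")
for q in switches(t): print(q)
print(go(437.8,-95,39,-23))
E
```

```text
time_s: 5.1
tcp_pos: [0.4367, -0.0968, 0.2595]
eef_rot: [-180.0, -0.0, -23.0]
contact_force: [1.2, 0.6, 0.4]
gripper_width: 0.0001
gripper_force: 0.0
time_s: 5.4
tcp_pos: [0.4372, -0.095, 0.259]
eef_rot: [180.0, -0.0, -23.1]
contact_force: [0.1, -0.3, 0.0]
gripper_width: 0.0006
gripper_force: 0.0
(array([559.2869, -89.2348], dtype=float32), np.float32(81.345795), (np.float32(45.410454), np.float32(42.54032)), (np.float64(318.515625), np.float64(219.34375)))
(array([557.1773, 112.4475], dtype=float32), np.float32(27.726263), (np.float32(46.199364), np.float32(41.137634)), (np.float64(237.66666666666666), np.float64(218.8)))
[ 0.7511  0.1859 41.9805 -0.0204]
```

```bash
python3 -m pendant '[[[0,0,0.025,0,0,0,-1],[0,0,0.032,0,0,0,-1],[0,0,0.036,0,0,0,-1],[0,0,0.040,0,0,0,-1],[0,0,0.042,0,0,0,-1]]]'
python3 -m pendant '[[[0,0,0.0005,0,0,0,-1],[0,0,0.0005,0,0,0,-1],[0,0,0.0005,0,0,0,-1]]]'
```

```text
time_s: 5.95
tcp_pos: [0.4373, -0.0945, 0.218]
eef_rot: [180.0, -0.0, -23.0]
contact_force: [-13.0, 11.1, 40.5]
gripper_width: 0.0005
gripper_force: 20.3
time_s: 6.25
tcp_pos: [0.4371, -0.0945, 0.2182]
eef_rot: [-180.0, -0.0, -23.0]
contact_force: [-8.9, 8.1, 23.0]
gripper_width: 0.0002
gripper_force: 11.9
```

```bash
python3 -m pendant '[[[0,0,-0.0425,0,0,0,-1],[0.037,-0.0175,-0.0425,0,0,0,-1],[0.074,-0.035,-0.0425,0,0,0,-1],[0.1115,-0.0523,-0.0425,0,0,0,-1],[0.1115,-0.0523,-0.0425,0,0,0,-1]]]'
python3 -m pendant '[[[0,0,0,0,0,0,-1],[0,0,0,0,0,0,-1],[0,0,0,0,0,0,-1]]]'
python3 - <<'E'
from h import *
t=r.capture("top")
for q in switches(t): print(q)
print(go(560,-90,39,-23))
E
```

```text
time_s: 6.75
tcp_pos: [0.5646, -0.0901, 0.2593]
eef_rot: [-180.0, -0.2, -23.0]
contact_force: [-1.6, 0.9, -1.2]
gripper_width: 0.0007
gripper_force: 0.0
time_s: 7.05
tcp_pos: [0.5592, -0.0908, 0.2591]
eef_rot: [180.0, 0.0, -23.1]
contact_force: [-0.9, 0.1, -0.2]
gripper_width: 0.0009
gripper_force: 0.0
(array([437.7003, -94.303 ], dtype=float32), np.float32(80.62395), (np.float32(42.76114), np.float32(42.450302)), (np.float64(320.3174603174603), np.float64(268.55555555555554)))
[ 0.3277 -0.9761 42.1758 -0.0637]
```

```bash
python3 -m pendant '[[[0,-0.001,0.025,0,0,0,-1],[0,-0.001,0.032,0,0,0,-1],[0,-0.001,0.036,0,0,0,-1],[0,-0.001,0.040,0,0,0,-1],[0,-0.001,0.042,0,0,0,-1]]]'
python3 -m pendant '[[[0,0,0.0005,0,0,0,-1],[0,0,0.0005,0,0,0,-1],[0,0,0.0005,0,0,0,-1]]]'
python3 -m pendant '[[[0,0,-0.045,0,0,0,1],[0,0.04,-0.07,0,0,0,1],[0.003,0.085,-0.08,0,0,0,1],[0.005,0.135,-0.09,0,0,0,1],[0.006,0.18,-0.1,0,0,0,1]]]'
python3 -m pendant '[[[0,0.045,0,0,0,0,0.6],[0,0.09,0,0,0,0,0.6],[0,0.1,0,0,0,0,0.6],[0,0.1,0,0,0,0,0.6],[0,0.1,0,0,0,0,0.6]]]'
python3 - <<'E'
from h import *
t=r.capture("top");s=r.capture("scene")
cv2.imwrite("pics/top2.png",t[:,:,::-1]);cv2.imwrite("pics/scene2.png",s[:,:,::-1])
for q in switches(t): print(q)
cv2.imwrite("pics/crop2.png",cv2.resize(s[140:290,220:400,::-1],None,fx=4,fy=4,interpolation=cv2.INTER_CUBIC))
E
```

```text
time_s: 7.6
tcp_pos: [0.5601, -0.0899, 0.2181]
eef_rot: [180.0, 0.0, -23.0]
contact_force: [-12.2, 4.6, 29.3]
gripper_width: 0.0005
gripper_force: 14.5
time_s: 7.9
tcp_pos: [0.5599, -0.0899, 0.2183]
eef_rot: [180.0, 0.0, -23.1]
contact_force: [-7.8, 3.1, 18.4]
gripper_width: 0.0003
gripper_force: 8.6
time_s: 8.4
tcp_pos: [0.4945, -0.2594, 0.3176]
eef_rot: [-180.0, -0.1, -23.0]
contact_force: [1.1, -0.3, 0.1]
gripper_width: 0.0351
gripper_force: 0.0
time_s: 8.9
tcp_pos: [0.4562, -0.3498, 0.3165]
eef_rot: [-180.0, -0.0, -23.1]
contact_force: [-1.0, 0.4, 0.3]
gripper_width: 0.0692
gripper_force: 0.0
(array([437.7003, -94.303 ], dtype=float32), np.float32(80.62395), (np.float32(42.76114), np.float32(42.450302)), (np.float64(320.3174603174603), np.float64(268.55555555555554)))
(array([440.857 ,  90.0521], dtype=float32), np.float32(57.28285), (np.float32(43.09619), np.float32(42.01164)), (np.float64(245.55555555555554), np.float64(266.01851851851853)))
(array([559.4261, -89.2288], dtype=float32), np.float32(82.09686), (np.float32(45.601833), np.float32(42.56345)), (np.float64(318.44444444444446), np.float64(219.15873015873015)))
(array([557.1773, 112.4475], dtype=float32), np.float32(27.726263), (np.float32(46.199364), np.float32(41.137634)), (np.float64(237.66666666666666), np.float64(218.8)))
```

View pics/crop2.png

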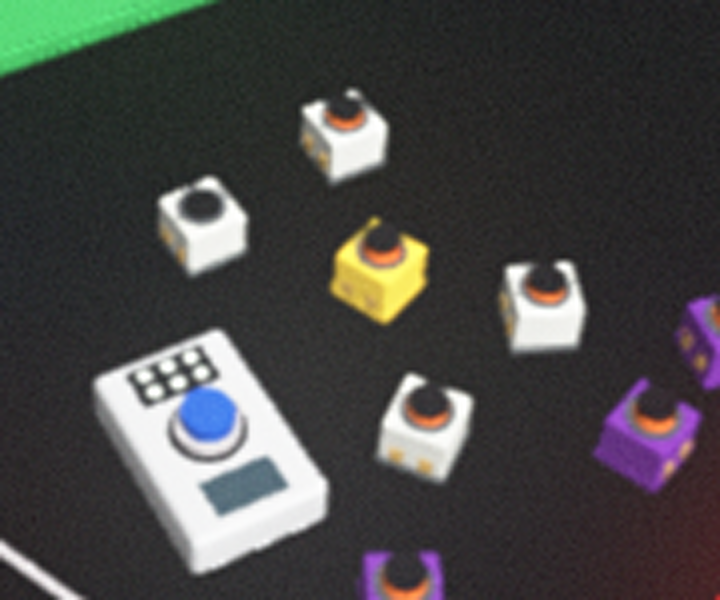

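View pics/top2.png

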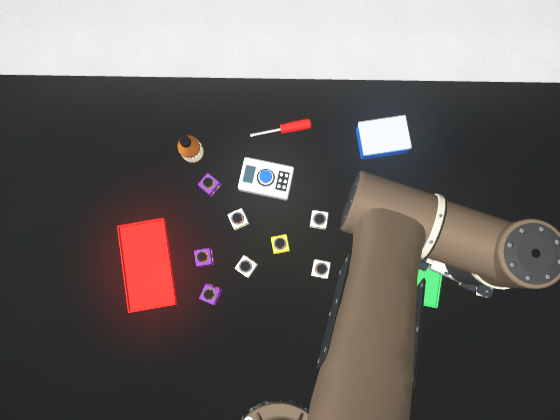

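The crop shows the switch at crop (200,225), world (560,-90), staying down with no orange band. The other three, at crop (345,130), (545,300) and (430,430), show orange. The last band looks thinner, so I'll check it numerically.

```bash
python3 - <<'E'
from h import *
for X in [(557,114),(442,91),(438,-95),(560,-90)]:
    u,v=proj("scene",np.array([X[0],X[1],43])/1000).round().astype(int); o=[]
    for f in ("scene0","scene2"):
        im=cv2.cvtColor(cv2.imread(f"pics/{f}.png"),cv2.COLOR_BGR2RGB)[v-9:v+10,u-8:u+9]
        h=hsv(im);m=(h[...,0]<18)&(h[...,1]>90)&(h[...,2]>80)&(np.arange(19)[:,None]<13); o.append(int(m.sum()));
        o.append(int((h[...,1]*m).sum()))
    print(X,(u,v),o)
print(go(560,-90,60,-8)); print(go(560,-90,60,82))
E
```

```text
(557, 114) (np.int64(329), np.int64(239)) [7, 918, 3, 356]
(442, 91) (np.int64(358), np.int64(210)) [25, 3900, 16, 2432]
(438, -95) (np.int64(308), np.int64(167)) [24, 3915, 21, 3139]
(560, -90) (np.int64(272), np.int64(189)) [21, 3394, 0, 0]
[  -6.1545 -278.8268   78.5233  -15.0152]
[  -6.1545 -278.8268   78.5233   74.9848]
```

```bash
python3 -m pendant '[[[-0.001,-0.05,0,0,0,0,0.6],[-0.002,-0.1,0.01,0,0,0,0.6],[-0.003,-0.15,0.02,0,0,0,0.6],[-0.004,-0.195,0.03,0,0,0,0.6],[-0.006,-0.24,0.04,0,0,0,0.6]]]'
python3 -m pendant '[[[0,-0.0388,0.02,0,0,-8,0.6],[0,-0.0388,0.035,0,0,-15,0.6],[0,-0.0388,0.035,0,0,-15,0.6],[0,-0.0388,0.035,0,0,-15,0.6],[0,-0.0388,0.035,0,0,-15,0.6]]]'
python3 -c "
from h import *
print(go(560,-90,6,-8.2))"
```

```text
time_s: 9.5
tcp_pos: [0.5455, -0.1234, 0.2764]
eef_rot: [-180.0, -0.0, -22.9]
contact_force: [0.8, -1.0, -0.7]
gripper_width: 0.0698
gripper_force: 0.0
time_s: 10.0
tcp_pos: [0.5601, -0.0911, 0.2423]
eef_rot: [-180.0, -0.1, -8.2]
contact_force: [0.5, 0.0, 0.4]
gripper_width: 0.07
gripper_force: 0.0
[-0.2788 -1.1199 58.3262 -0.034 ]
```

```bash
python3 -m pendant '[[[0,-0.001,0.03,0,0,0,0.6],[0,-0.001,0.05,0,0,0,0.6],[0,-0.001,0.058,0,0,0,0.6],[0,-0.001,0.058,0,0,0,0.6],[0,-0.001,0.058,0,0,0,0.2]]]' 15
python3 -m pendant '[[[0,0,0,0,0,0,-0.3],[0,0,0,0,0,0,-0.3],[0,0,0,0,0,0,-0.3],[0,0,0,0,0,0,-0.3],[0,0,0,0,0,0,-0.3]]]'
python3 -m pendant '[[[0,0,-0.02,0,0,0,-0.3],[0,0,-0.05,0,0,0,-0.3],[0,0,-0.06,0,0,0,-0.3],[0,0,-0.06,0,0,0,-0.3]]]'
python3 -c "
from h import *
print(go(467,-341,10,-10))"
```

```text
time_s: 10.5
tcp_pos: [0.5606, -0.0904, 0.1844]
eef_rot: [-180.0, -0.1, -8.1]
contact_force: [-0.8, 0.7, 0.6]
gripper_width: 0.0664
gripper_force: 0.0
time_s: 11.0
tcp_pos: [0.5603, -0.09, 0.1839]
eef_rot: [-180.0, -0.0, -8.1]
contact_force: [-1.1, 0.3, 5.8]
gripper_width: 0.0402
gripper_force: 15.0
time_s: 11.4
tcp_pos: [0.5605, -0.0899, 0.2447]
eef_rot: [-179.9, -0.2, -8.1]
contact_force: [0.2, 0.3, -2.6]
gripper_width: 0.04
gripper_force: 15.0
[-57.3076 261.7635  56.6711   1.9213]
```

```bash
python3 -m pendant '[[[-0.01,0.046,0,0,0,1.9,-0.3],[-0.02,0.092,0,0,0,1.9,-0.3],[-0.03,0.138,0,0,0,1.9,-0.3],[-0.04,0.184,0,0,0,1.9,-0.3],[-0.05,0.230,0,0,0,1.9,-0.3]]]'
python3 -m pendant '[[[-0.006,0.032,0,0,0,0,-0.3],[-0.006,0.032,0,0,0,0,-0.3],[-0.006,0.032,0.03,0,0,0,-0.3],[-0.006,0.032,0.045,0,0,0,-0.3],[-0.006,0.032,0.05,0,0,0,-0.3]]]'
python3 -m pendant '[[[0,0,0.004,0,0,0,-0.3],[0,0,0.006,0,0,0,-0.3],[0,0,0.0065,0,0,0,-0.3]]]'
python3 -c "
from h import *
print(go(467,-341,10,-10))"
```

```text
time_s: 11.9
tcp_pos: [0.4769, -0.312, 0.2418]
eef_rot: [-180.0, 0.1, -10.0]
contact_force: [2.0, -0.3, -1.5]
gripper_width: 0.0397
gripper_force: 15.0
time_s: 12.4
tcp_pos: [0.4656, -0.3405, 0.1903]
eef_rot: [-179.9, 0.3, -10.0]
contact_force: [-0.8, 0.6, -1.3]
gripper_width: 0.0399
gripper_force: 15.0
time_s: 12.7
tcp_pos: [0.4668, -0.3408, 0.1878]
eef_rot: [180.0, 0.0, -9.9]
contact_force: [-4.0, 2.5, 9.2]
gripper_width: 0.0397
gripper_force: 15.0
[ 0.2045  0.1357 -0.1748  0.0659]
```

```bash
python3 -m pendant '[[[0,0,-0.001,0,0,0,0.15],[0,0,-0.001,0,0,0,0.15],[0,0,-0.001,0,0,0,0.15],[0,0,-0.001,0,0,0,0.15],[0,0,-0.02,0,0,0,0.15]]]'
python3 -m pendant '[[[0,0,-0.045,0,0,0,0.3],[0,0,-0.07,0,0,0,0.6],[0,0,-0.07,0,0,0,0.6],[0,0,-0.07,0,0,0,0.6],[0,0,-0.07,0,0,0,0.6]]]'
python3 - <<'E'
from h import *
s=r.capture("scene");t=r.capture("top")
for q in switches(t): print(q)
cv2.imwrite("pics/crop3.png",cv2.resize(s[90:270,180:400,::-1],None,fx=3,fy=3,interpolation=cv2.INTER_CUBIC))
print(go(438,-95,70,-9.5))
E
```

```text
time_s: 13.2
tcp_pos: [0.4659, -0.3408, 0.2049]
eef_rot: [-179.9, 0.2, -10.0]
contact_force: [-0.9, -0.7, -0.1]
gripper_width: 0.0501
gripper_force: 0.0
time_s: 13.7
tcp_pos: [0.4664, -0.341, 0.2759]
eef_rot: [-180.0, 0.1, -10.0]
contact_force: [-0.1, -0.6, -0.5]
gripper_width: 0.0699
gripper_force: 0.0
(array([437.7003, -94.303 ], dtype=float32), np.float32(80.62395), (np.float32(42.76114), np.float32(42.450302)), (np.float64(320.3174603174603), np.float64(268.55555555555554)))
(array([ 452.1628, -359.5871], dtype=float32), np.float32(74.80026), (np.float32(58.363213), np.float32(33.626213)), (np.float64(427.1311475409836), np.float64(264.0655737704918)))
(array([440.857 ,  90.0521], dtype=float32), np.float32(57.28285), (np.float32(43.09619), np.float32(42.01164)), (np.float64(245.55555555555554), np.float64(266.01851851851853)))
(array([557.1773, 112.4475], dtype=float32), np.float32(27.726263), (np.float32(46.199364), np.float32(41.137634)), (np.float64(237.66666666666666), np.float64(218.8)))
[ -70.6996 -237.381    27.6322   -0.4912]
```

View pics/crop3.png

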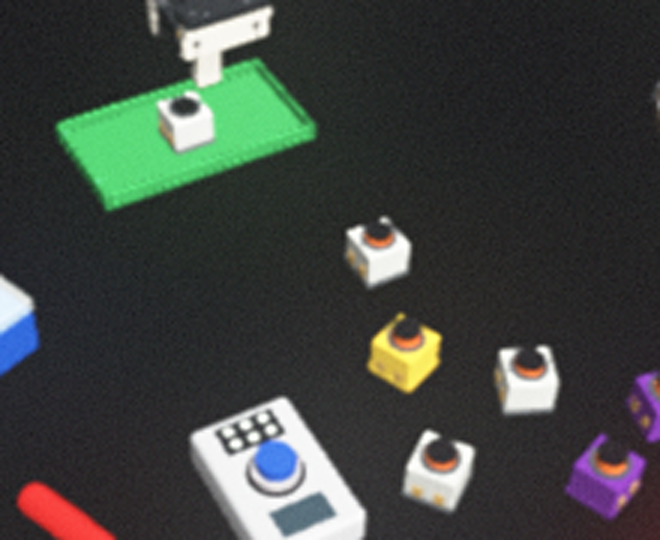

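The latched switch stands in the green tray at crop (187,122), still down. The other three still show orange.

```bash
python3 -m pendant '[[[-0.014,-0.047,0,0,0,0,0.6],[-0.028,-0.094,0,0,0,0,0.6],[-0.042,-0.141,0.01,0,0,0,0.6],[-0.056,-0.188,0.02,0,0,0,0.6],[-0.0705,-0.2374,0.0276,0,0,0,0.6]]]'
python3 -m pendant '[[[0,-0.001,0,0,0,0,0.6],[0,-0.001,0,0,0,0,0.6],[0,-0.001,0,0,0,0,0.6]]]'
python3 -c "
from h import *
print(go(438,-95,6,-9.5))"
```

```text
time_s: 14.3
tcp_pos: [0.4379, -0.0957, 0.2485]
eef_rot: [180.0, 0.1, -10.0]
contact_force: [1.5, 0.5, -0.5]
gripper_width: 0.07
gripper_force: 0.0
time_s: 14.6
tcp_pos: [0.4391, -0.0966, 0.2493]
eef_rot: [180.0, 0.0, -10.0]
contact_force: [0.2, -0.3, -0.9]
gripper_width: 0.0705
gripper_force: 0.0
[-1.3489 -1.4017 65.3303 -0.4721]
```

```bash
python3 -m pendant '[[[-0.001,-0.001,0.03,0,0,0,0.6],[-0.001,-0.001,0.055,0,0,0,0.6],[-0.001,-0.001,0.065,0,0,0,0.6],[-0.001,-0.001,0.065,0,0,0,0.6],[-0.001,-0.001,0.065,0,0,0,0.2]]]' 15
python3 -m pendant '[[[0,0,0,0,0,0,-0.3],[0,0,0,0,0,0,-0.3],[0,0,0,0,0,0,-0.3],[0,0,0,0,0,0,-0.3],[0,0,0,0,0,0,-0.3]]]'
python3 -m pendant '[[[0,0,-0.03,0,0,0,-0.3],[0,0,-0.07,0,0,0,-0.3],[0,0,-0.09,0,0,0,-0.3],[0,0,-0.09,0,0,0,-0.3]]]'
python3 -c "
from h import *
print(go(503,348,10,11),go(444,337,10,11),go(385,325.5,10,11))"
```

```text
time_s: 15.1
tcp_pos: [0.4385, -0.0958, 0.185]
eef_rot: [180.0, 0.0, -10.0]
contact_force: [0.1, 0.4, 0.4]
gripper_width: 0.0661
gripper_force: 0.0
time_s: 15.6
tcp_pos: [0.4384, -0.095, 0.1852]
eef_rot: [-180.0, -0.1, -10.0]
contact_force: [-0.2, 0.7, 7.0]
gripper_width: 0.0402
gripper_force: 15.0
time_s: 16.0
tcp_pos: [0.439, -0.0949, 0.2774]
eef_rot: [-179.9, -0.3, -9.9]
contact_force: [0.5, 0.3, -1.3]
gripper_width: 0.04
gripper_force: 15.0
[ -13.4504 -447.2692   89.4311  -20.9427] [ -69.6649 -426.2472   89.4311  -20.9427] [-125.7932 -404.7328   89.4311  -20.9427]
```

```bash
python3 -m pendant '[[[-0.001,-0.045,0,0,0,0,-0.3],[-0.003,-0.09,0,0,0,0,-0.3],[-0.004,-0.135,0,0,0,0,-0.3],[-0.006,-0.18,0,0,0,0,-0.3],[-0.007,-0.225,0,0,0,0,-0.3]]]'
python3 -m pendant '[[[-0.001,-0.045,0,0,0,-5,-0.3],[-0.003,-0.09,0,0,0,-10,-0.3],[-0.004,-0.135,0,0,0,-15,-0.3],[-0.006,-0.18,0,0,0,-20,-0.3],[-0.0065,-0.222,0,0,0,-21,-0.3]]]'
python3 -m pendant '[[[0,0,0,0,0,0,-0.3],[0,0,0.03,0,0,0,-0.3],[0,0,0.06,0,0,0,-0.3],[0,0,0.078,0,0,0,-0.3],[0,0,0.081,0,0,0,-0.3]]]'
python3 -c "
from h import *
print(go(503,348,11,11))"
```

```text
time_s: 16.5
tcp_pos: [0.4695, 0.1293, 0.2735]
eef_rot: [180.0, 0.1, -10.0]
contact_force: [1.5, -0.3, -2.1]
gripper_width: 0.04
gripper_force: 15.0
time_s: 17.0
tcp_pos: [0.5017, 0.3494, 0.273]
eef_rot: [179.9, 0.1, 11.2]
contact_force: [1.7, 0.5, -1.4]
gripper_width: 0.0398
gripper_force: 15.0
time_s: 17.5
tcp_pos: [0.5011, 0.3461, 0.1897]
eef_rot: [179.8, 0.3, 11.0]
contact_force: [-0.6, -0.5, -1.3]
gripper_width: 0.0402
gripper_force: 15.0
[ 2.2436 -1.4864  0.7351 -0.0209]
```

```bash
python3 -m pendant '[[[0,0,0.003,0,0,0,-0.3],[0,0,0.005,0,0,0,-0.3],[0,0,0.005,0,0,0,-0.3]]]'
python3 -m pendant '[[[0,0,0,0,0,0,0.15],[0,0,0,0,0,0,0.15],[0,0,-0.001,0,0,0,0.15],[0,0,-0.001,0,0,0,0.15],[0,0,-0.02,0,0,0,0.15]]]'
python3 -m pendant '[[[0,0,-0.045,0,0,0,0.3],[0,0,-0.06,0,0,0,0.6],[0,0,-0.06,0,0,0,0.6],[0,0,-0.06,0,0,0,0.6]]]'
python3 - <<'E'
from h import *
t=r.capture("top")
for q in switches(t): print(q)
print(go(442,91,70,55.5-90),go(442,91,70,55.5),go(557.3,113.5,70,27.7))
E
```

```text
time_s: 17.8
tcp_pos: [0.5025, 0.3477, 0.1896]
eef_rot: [-179.9, -0.1, 11.0]
contact_force: [-1.2, -0.0, -0.6]
gripper_width: 0.0401
gripper_force: 15.0
time_s: 18.3
tcp_pos: [0.5016, 0.3467, 0.2067]
eef_rot: [179.9, 0.2, 11.0]
contact_force: [-0.1, -0.5, 0.5]
gripper_width: 0.0503
gripper_force: 0.0
time_s: 18.7
tcp_pos: [0.5021, 0.3473, 0.2686]
eef_rot: [-180.0, -0.0, 11.0]
contact_force: [-0.3, -0.9, -0.7]
gripper_width: 0.0694
gripper_force: 0.0
(array([440.857 ,  90.0521], dtype=float32), np.float32(57.28285), (np.float32(43.09619), np.float32(42.01164)), (np.float64(245.55555555555554), np.float64(266.01851851851853)))
(array([ 467.5623, -336.6129], dtype=float32), np.float32(80.48078), (np.float32(47.406254), np.float32(42.649155)), (np.float64(419.07462686567163), np.float64(257.7761194029851)))
(array([557.1773, 112.4475], dtype=float32), np.float32(27.726263), (np.float32(46.199364), np.float32(41.137634)), (np.float64(237.66666666666666), np.float64(218.8)))
[-107.7162  239.9505   19.8652   45.5001] [-107.7162  239.9505   19.8652  -44.4999] [  9.7586 239.8644  19.8652 -16.6999]
```

```bash
python3 -m pendant '[[[0.002,0.048,0,0,0,-4,0.6],[0.004,0.096,0,0,0,-8,0.6],[0.006,0.144,0,0,0,-12,0.6],[0.008,0.192,0.01,0,0,-16,0.6],[0.0098,0.239,0.02,0,0,-16.7,0.6]]]'
python3 -m pendant '[[[0,0,0,0,0,0,0.6],[0,0,0,0,0,0,0.6],[0,0,0,0,0,0,0.6]]]'
python3 -c "
from h import *
print(go(557.3,113.5,6,27.7))"
```

```text
time_s: 19.25
tcp_pos: [0.5574, 0.1128, 0.2473]
eef_rot: [-180.0, 0.1, 27.9]
contact_force: [1.2, 1.0, 0.2]
gripper_width: 0.0699
gripper_force: 0.0
time_s: 19.55
tcp_pos: [0.5576, 0.1151, 0.248]
eef_rot: [180.0, 0.1, 27.7]
contact_force: [-0.4, 0.2, 0.9]
gripper_width: 0.0701
gripper_force: 0.0
[-0.9844  1.3355 63.9735  0.0228]
```

```bash
python3 -m pendant '[[[-0.001,0.001,0.03,0,0,0,0.6],[-0.001,0.001,0.055,0,0,0,0.6],[-0.001,0.001,0.064,0,0,0,0.6],[-0.001,0.001,0.064,0,0,0,0.6],[-0.001,0.001,0.064,0,0,0,0.2]]]' 15
python3 -m pendant '[[[0,0,0,0,0,0,-0.3],[0,0,0,0,0,0,-0.3],[0,0,0,0,0,0,-0.3],[0,0,0,0,0,0,-0.3],[0,0,0,0,0,0,-0.3]]]'
python3 -m pendant '[[[0,0,-0.03,0,0,0,-0.3],[0,0,-0.07,0,0,0,-0.3],[0,0,-0.09,0,0,0,-0.3],[0,0,-0.09,0,0,0,-0.3]]]'
python3 -c "
from h import *
print(go(444,337,10,11))"
```

```text
time_s: 20.05
tcp_pos: [0.5575, 0.1143, 0.1853]
eef_rot: [180.0, -0.0, 27.8]
contact_force: [-0.5, 0.3, 0.2]
gripper_width: 0.066
gripper_force: 0.0
time_s: 20.55
tcp_pos: [0.5574, 0.1134, 0.1853]
eef_rot: [180.0, -0.1, 27.7]
contact_force: [-0.6, 0.2, 6.1]
gripper_width: 0.04
gripper_force: 14.9
time_s: 20.95
tcp_pos: [0.558, 0.1137, 0.2778]
eef_rot: [180.0, -0.3, 27.7]
contact_force: [0.7, 0.0, -1.6]
gripper_width: 0.0403
gripper_force: 14.9
[   2.9878 -250.6683   89.8376   16.7372]
```

```bash
python3 -m pendant '[[[0.0005,-0.049,0,0,0,4,-0.3],[0.001,-0.098,0,0,0,8,-0.3],[0.002,-0.147,0,0,0,12,-0.3],[0.0025,-0.196,0,0,0,16,-0.3],[0.003,-0.244,0,0,0,16.7,-0.3]]]'
python3 -m pendant '[[[0.001,-0.006,0,0,0,0,-0.3],[0.001,-0.006,0.03,0,0,0,-0.3],[0.001,-0.006,0.06,0,0,0,-0.3],[0.001,-0.006,0.080,0,0,0,-0.3],[0.001,-0.006,0.084,0,0,0,-0.3]]]'
python3 -m pendant '[[[0,0,0.002,0,0,0,-0.3],[0,0,0.004,0,0,0,-0.3],[0,0,0.004,0,0,0,-0.3]]]'
python3 -m pendant '[[[0,0,0,0,0,0,0.15],[0,0,0,0,0,0,0.15],[0,0,-0.001,0,0,0,0.15],[0,0,-0.001,0,0,0,0.15],[0,0,-0.02,0,0,0,0.15]]]'
python3 -m pendant '[[[0,0,-0.045,0,0,0,0.3],[0,0,-0.06,0,0,0,0.6],[0,0,-0.06,0,0,0,0.6],[0,0,-0.06,0,0,0,0.6]]]'
python3 - <<'E'
from h import *
s=r.capture("scene");t=r.capture("top")
for q in switches(t): print(q)
cv2.imwrite("pics/crop4.png",cv2.resize(s[100:340,200:500,::-1],None,fx=2.5,fy=2.5,interpolation=cv2.INTER_CUBIC))
print(go(442,91,70,56.5-90),go(442,91,70,56.5))
E
```

```text
time_s: 21.45
tcp_pos: [0.4448, 0.3319, 0.2736]
eef_rot: [180.0, 0.1, 10.9]
contact_force: [0.7, 1.4, -0.8]
gripper_width: 0.0404
gripper_force: 14.9
time_s: 21.95
tcp_pos: [0.4455, 0.3358, 0.1883]
eef_rot: [179.8, 0.2, 11.0]
contact_force: [-6.4, -3.6, 18.8]
gripper_width: 0.0399
gripper_force: 15.0
time_s: 22.25
tcp_pos: [0.4461, 0.3357, 0.1872]
eef_rot: [179.9, 0.1, 11.0]
contact_force: [-3.0, -4.8, 9.7]
gripper_width: 0.04
gripper_force: 15.0
time_s: 22.75
tcp_pos: [0.4455, 0.3361, 0.2046]
eef_rot: [179.8, 0.2, 11.0]
contact_force: [0.2, -0.3, -0.3]
gripper_width: 0.0505
gripper_force: 0.0
time_s: 23.15
tcp_pos: [0.446, 0.3367, 0.2665]
eef_rot: [-180.0, -0.0, 11.0]
contact_force: [-0.5, 0.1, -0.1]
gripper_width: 0.0694
gripper_force: 0.0
(array([440.857 ,  90.0521], dtype=float32), np.float32(57.28285), (np.float32(43.09619), np.float32(42.01164)), (np.float64(245.55555555555554), np.float64(266.01851851851853)))
(array([ 467.5623, -336.6129], dtype=float32), np.float32(80.48078), (np.float32(47.406254), np.float32(42.649155)), (np.float64(419.07462686567163), np.float64(257.7761194029851)))
(array([504.311 , 348.2707], dtype=float32), np.float32(11.259796), (np.float32(50.965485), np.float32(38.226856)), (np.float64(140.525), np.float64(238.15)))
[-50.6472 240.2179  17.4812  44.5096] [-50.6472 240.2179  17.4812 -45.4904]
```

View pics/crop4.png

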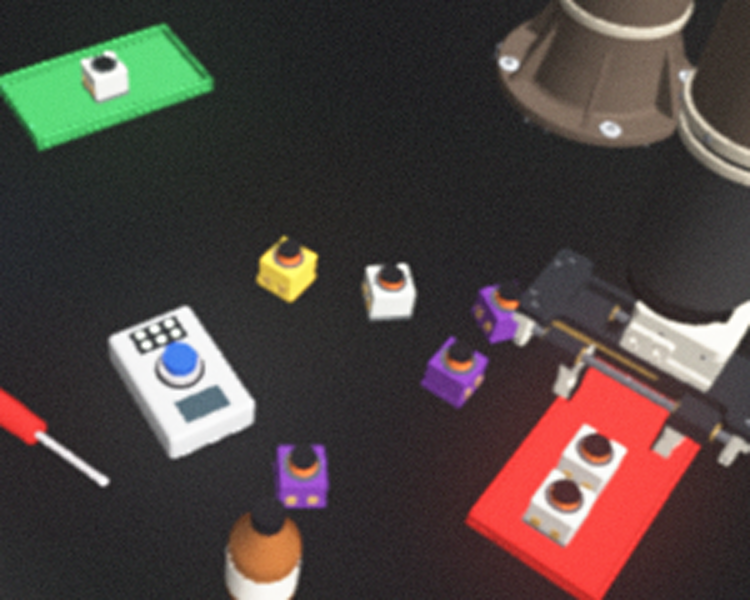

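Both failed switches stand upright in the red tray, at crop (590,455) and (560,510), with orange showing. The green tray is unchanged. One switch is left, at crop (390,290).

```bash
python3 -m pendant '[[[-0.010,0.048,0,0,0,8,0.6],[-0.02,0.096,0,0,0,16,0.6],[-0.030,0.144,0,0,0,24,0.6],[-0.04,0.192,0,0,0,32,0.6],[-0.0506,0.239,0.01,0,0,40,0.6]]]'
python3 -m pendant '[[[0,0,0.008,0,0,4.5,0.6],[0,0,0.008,0,0,4.5,0.6],[0,0,0.008,0,0,4.5,0.6],[0,0,0.008,0,0,4.5,0.6]]]'
python3 -c "
from h import *
print(go(442,91,6,-33.5))"
```

```text
time_s: 23.75
tcp_pos: [0.4419, 0.0909, 0.2565]
eef_rot: [-180.0, -0.0, -29.3]
contact_force: [1.7, -0.2, -0.0]
gripper_width: 0.0697
gripper_force: 0.0
time_s: 24.15
tcp_pos: [0.4425, 0.0935, 0.2486]
eef_rot: [180.0, -0.0, -33.3]
contact_force: [0.2, 0.6, 0.3]
gripper_width: 0.0703
gripper_force: 0.0
[ 0.9548  2.3286 64.5689  0.2054]
```

```bash
python3 -m pendant '[[[0.001,0.002,0.03,0,0,0,0.6],[0.001,0.002,0.055,0,0,0,0.6],[0.001,0.002,0.0645,0,0,0,0.6],[0.001,0.002,0.0645,0,0,0,0.6],[0.001,0.002,0.0645,0,0,0,0.2]]]' 15
python3 -m pendant '[[[0,0,0,0,0,0,-0.3],[0,0,0,0,0,0,-0.3],[0,0,0,0,0,0,-0.3],[0,0,0,0,0,0,-0.3],[0,0,0,0,0,0,-0.3]]]'
python3 -m pendant '[[[0,0,-0.03,0,0,0,-0.3],[0,0,-0.07,0,0,0,-0.3],[0,0,-0.1,0,0,0,-0.3],[0,0,-0.1,0,0,0,-0.3]]]'
python3 -c "
from h import *
print(go(386,325.5,10,11))"
```

```text
time_s: 24.65
tcp_pos: [0.4423, 0.0911, 0.1846]
eef_rot: [-180.0, -0.0, -33.4]
contact_force: [0.3, 1.1, 0.4]
gripper_width: 0.0663
gripper_force: 0.0
time_s: 25.15
tcp_pos: [0.4421, 0.0905, 0.1846]
eef_rot: [-180.0, -0.0, -33.5]
contact_force: [-2.2, 0.5, 6.0]
gripper_width: 0.04
gripper_force: 15.0
time_s: 25.55
tcp_pos: [0.443, 0.091, 0.288]
eef_rot: [-179.6, -0.2, -33.4]
contact_force: [0.4, 0.4, -2.3]
gripper_width: 0.0403
gripper_force: 15.0
[-176.8428 -164.2487   99.9657  -44.4462]
```

```bash
python3 -m pendant '[[[-0.033,-0.030,0,0,0,-8,-0.3],[-0.066,-0.061,0,0,0,-16,-0.3],[-0.1,-0.093,0,0,0,-24,-0.3],[-0.133,-0.124,0,0,0,-32,-0.3],[-0.166,-0.154,0,0,0,-40,-0.3]]]'
python3 -m pendant '[[[-0.0005,-0.015,0,0,0,-4.5,-0.3],[-0.0005,-0.015,0,0,0,-4.5,-0.3],[-0.0005,-0.015,0,0,0,-4.5,-0.3],[-0.0005,-0.015,0.03,0,0,-4.5,-0.3]]]'
python3 -c "
from h import *
print(go(386,325.5,10,11))"
```

```text
time_s: 26.05
tcp_pos: [0.3874, 0.3118, 0.2834]
eef_rot: [180.0, 0.0, 6.8]
contact_force: [1.1, -0.1, -1.3]
gripper_width: 0.0398
gripper_force: 15.0
time_s: 26.45
tcp_pos: [0.3871, 0.3256, 0.2564]
eef_rot: [-179.8, -0.2, 10.9]
contact_force: [-0.1, 0.8, -1.8]
gripper_width: 0.0398
gripper_force: 15.0
[-1.1445 -0.1303 68.4061 -0.0719]
```

```bash
python3 -m pendant '[[[-0.001,0,0.03,0,0,0,-0.3],[-0.001,0,0.055,0,0,0,-0.3],[-0.001,0,0.063,0,0,0,-0.3],[-0.001,0,0.066,0,0,0,-0.3],[-0.001,0,0.067,0,0,0,-0.3]]]'
python3 -m pendant '[[[0,0,0.001,0,0,0,-0.3],[0,0,0.001,0,0,0,-0.3]]]'
python3 -m pendant '[[[0,0,0,0,0,0,0.15],[0,0,0,0,0,0,0.15],[0,0,-0.001,0,0,0,0.15],[0,0,-0.001,0,0,0,0.15],[0,0,-0.02,0,0,0,0.15]]]'
python3 -m pendant '[[[0,0,-0.045,0,0,0,0.15],[0,0,-0.09,0,0,0,-1],[0,0,-0.09,0,0,0,-1],[0,0,-0.09,0,0,0,-1]]]'
python3 -c "
from h import *
print(go(667,45.5,75,11))"
```

```text
time_s: 26.95
tcp_pos: [0.3853, 0.3234, 0.1879]
eef_rot: [179.9, 0.1, 10.9]
contact_force: [-4.7, -7.6, 16.6]
gripper_width: 0.0395
gripper_force: 15.0
time_s: 27.15
tcp_pos: [0.3854, 0.3234, 0.1877]
eef_rot: [179.9, 0.0, 10.9]
contact_force: [-3.1, -6.8, 11.8]
gripper_width: 0.0398
gripper_force: 15.0
time_s: 27.65
tcp_pos: [0.3848, 0.3243, 0.2045]
eef_rot: [179.8, 0.2, 11.0]
contact_force: [-0.6, 0.5, -0.4]
gripper_width: 0.0502
gripper_force: 0.0
time_s: 28.05
tcp_pos: [0.3853, 0.3253, 0.2974]
eef_rot: [-179.9, -0.1, 11.0]
contact_force: [-0.7, -0.5, 0.1]
gripper_width: 0.0319
gripper_force: 0.0
[223.0908 328.4282  44.3941   0.0128]
```

```bash
python3 -m pendant '[[[0.027,0.04,0,0,0,0,-1],[0.054,0.08,0,0,0,0,-1],[0.081,0.12,0,0,0,0,-1],[0.108,0.16,0,0,0,0,-1],[0.135,0.2,0,0,0,0,-1]]]'
python3 -m pendant '[[[0.022,0.032,0,0,0,0,-1],[0.044,0.064,0,0,0,0,-1],[0.066,0.096,0.01,0,0,0,-1],[0.0885,0.1285,0.02,0,0,0,-1],[0.0885,0.1285,0.03,0,0,0,-1]]]'
python3 -m pendant '[[[0,0,0,0,0,0,-1],[0,0,0,0,0,0,-1],[0,0,0,0,0,0,-1]]]'
python3 - <<'E'
from h import *
s=r.capture("scene");t=r.capture("top")
cv2.imwrite("pics/s5.png",s[:,:,::-1])
for q in switches(t): print(q)
cv2.imwrite("pics/crop5.png",cv2.resize(s[90:350,180:500,::-1],None,fx=2.3,fy=2.3,interpolation=cv2.INTER_CUBIC))
print(go(667,45.5,56,11))
E
```

```text
time_s: 28.55
tcp_pos: [0.5568, 0.1529, 0.2946]
eef_rot: [180.0, 0.1, 11.0]
contact_force: [0.8, 1.4, 0.7]
gripper_width: 0.0006
gripper_force: 0.0
time_s: 29.05
tcp_pos: [0.6694, 0.042, 0.263]
eef_rot: [179.9, 0.2, 10.8]
contact_force: [-1.3, 0.1, -0.9]
gripper_width: 0.0004
gripper_force: 0.0
time_s: 29.35
tcp_pos: [0.667, 0.0462, 0.2664]
eef_rot: [180.0, -0.0, 11.1]
contact_force: [-0.1, 0.1, 0.9]
gripper_width: 0.0007
gripper_force: 0.0
(array([ 467.5623, -336.6129], dtype=float32), np.float32(80.48078), (np.float32(47.406254), np.float32(42.649155)), (np.float64(419.07462686567163), np.float64(257.7761194029851)))
[-0.2686  0.7055 32.863   0.1007]
```

View pics/crop5.png

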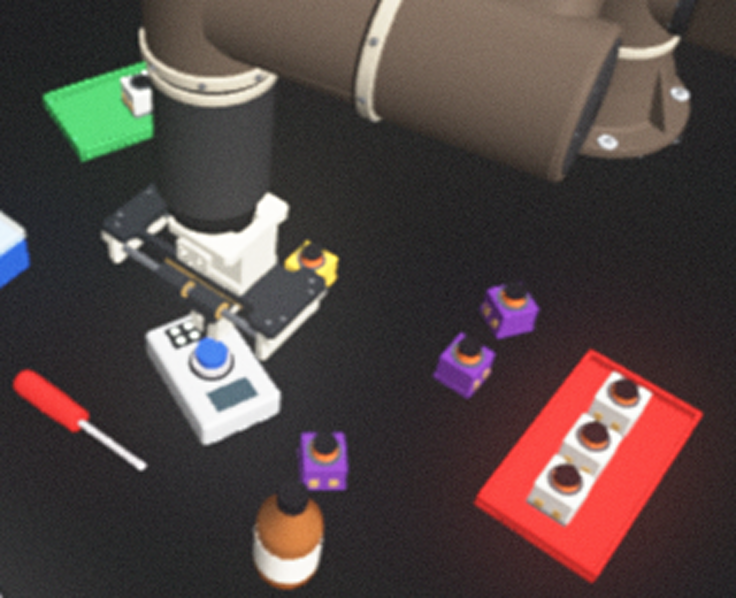

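Three failed switches are in the red tray with orange showing, the latched one is in the green tray, and the gripper is above the key at crop (211,355). Next I press the key gently.

```bash
python3 -m pendant '[[[0,0.0005,0.02,0,0,0,-1],[0,0.0005,0.03,0,0,0,-1],[0,0.0005,0.032,0,0,0,-1],[0,0.0005,0.032,0,0,0,-1],[0,0.0005,0.032,0,0,0,-1]]]'
python3 -m pendant '[[[0,0,0.001,0,0,0,-1],[0,0,0.002,0,0,0,-1],[0,0,0.003,0,0,0,-1],[0,0,0.003,0,0,0,-1],[0,0,0.003,0,0,0,-1]]]'
python3 -m pendant '[[[0,0,0,0,0,0,-1],[0,0,0.001,0,0,0,-1],[0,0,0.001,0,0,0,-1],[0,0,0.001,0,0,0,-1]]]'
```

```text
time_s: 29.95
tcp_pos: [0.6677, 0.045, 0.2348]
eef_rot: [180.0, -0.0, 11.0]
contact_force: [-1.0, -0.1, 1.1]
gripper_width: 0.0007
gripper_force: 0.0
time_s: 30.45
tcp_pos: [0.6677, 0.0449, 0.2313]
eef_rot: [180.0, -0.0, 11.0]
contact_force: [0.8, 1.0, 1.0]
gripper_width: 0.0004
gripper_force: 0.6
time_s: 30.85
tcp_pos: [0.6676, 0.0449, 0.2301]
eef_rot: [180.0, -0.0, 11.0]
contact_force: [1.4, 0.8, 0.7]
gripper_width: 0.0005
gripper_force: 0.8
```

```bash
python3 -m pendant '[[[0,0,0.0005,0,0,0,-1],[0,0,0.001,0,0,0,-1],[0,0,0.0015,0,0,0,-1],[0,0,0.002,0,0,0,-1],[0,0,0.002,0,0,0,-1]]]'
python3 -m pendant '[[[0,0,0.0005,0,0,0,-1],[0,0,0.0007,0,0,0,-1],[0,0,0.0007,0,0,0,-1]]]'
```

```text
time_s: 31.35
tcp_pos: [0.6676, 0.0449, 0.2281]
eef_rot: [180.0, -0.0, 11.0]
contact_force: [1.1, 0.9, 3.1]
gripper_width: 0.0002
gripper_force: 1.1
time_s: 31.65
tcp_pos: [0.6676, 0.0449, 0.2275]
eef_rot: [180.0, -0.0, 11.0]
contact_force: [1.9, 0.8, 3.5]
gripper_width: 0.0004
gripper_force: 1.3
```

```bash
python3 -m pendant '[[[0,0,0.0002,0,0,0,-1],[0,0,0.0002,0,0,0,-1]]]'
```

```text
time_s: 31.85
tcp_pos: [0.6676, 0.0449, 0.2274]
eef_rot: [180.0, -0.0, 11.0]
contact_force: [1.6, 0.1, 4.3]
gripper_width: 0.0007
gripper_force: 2.2
```

```bash
python3 -m pendant '[[[0,0,0,0,0,0,-1],[0,0,0,0,0,0,-1],[0,0,0,0,0,0,-1],[0,0,0,0,0,0,-1]]]'
python3 -m pendant '[[[0,0,0,0,0,0,-1],[0,0,0,0,0,0,-1],[0,0,0,0,0,0,-1],[0,0,0,0,0,0,-1]]]'
```

```text
time_s: 32.25
tcp_pos: [0.6676, 0.0449, 0.2274]
eef_rot: [180.0, -0.0, 11.0]
contact_force: [1.0, 0.5, 4.4]
gripper_width: 0.0008
gripper_force: 2.6
time_s: 32.65
tcp_pos: [0.6676, 0.0449, 0.2274]
eef_rot: [180.0, -0.0, 11.0]
contact_force: [1.2, 0.8, 6.5]
gripper_width: 0.0004
gripper_force: 2.6
```

```bash
python3 -m pendant '[[[0,0,0.0025,0,0,0,-1],[0,0,0.005,0,0,0,-1],[0,0,0.0065,0,0,0,-1],[0,0,0.007,0,0,0,-1]]]'
```

```text
time_s: 33.05
tcp_pos: [0.6676, 0.0449, 0.222]
eef_rot: [180.0, -0.1, 11.1]
contact_force: [-3.3, 0.4, 19.2]
gripper_width: 0.0003
gripper_force: 9.4
```

```bash
python3 -m pendant '[[[0,0,-0.03,0,0,0,-1],[0,0,-0.08,0,0,0,-1],[0,0,-0.13,0,0,0,-1],[0,0,-0.16,0,0,0,-1],[0,0,-0.16,0,0,0,-1]]]'
python3 - <<'E'
from h import *
s=r.capture("scene")
cv2.imwrite("pics/crop6.png",cv2.resize(s[90:350,180:500,::-1],None,fx=2.3,fy=2.3,interpolation=cv2.INTER_CUBIC))
E
```

```text
time_s: 33.55
tcp_pos: [0.668, 0.0448, 0.3852]
eef_rot: [-180.0, -0.4, 11.0]
contact_force: [0.4, 0.2, 0.7]
gripper_width: 0.0003
gripper_force: 0.0
```

View pics/crop6.png

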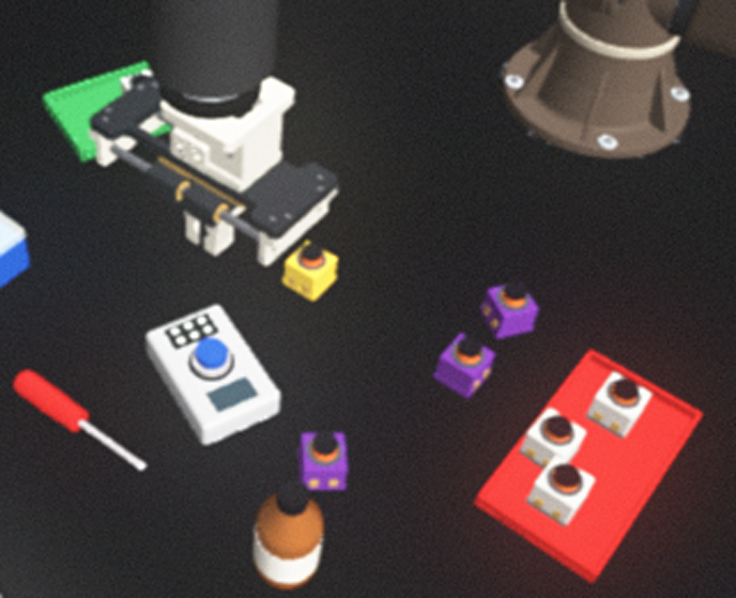

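The middle switch in the red tray has been knocked toward the tray's edge, now at crop (555,437). I'll look closely before deciding.

```bash
python3 - <<'E'
from h import *
s=r.capture("scene");t=r.capture("top")
for q in switches(t): print(q)
a=cv2.resize(s[225:350,380:500,::-1],(480,500),interpolation=cv2.INTER_CUBIC)
b=cv2.resize(t[210:320,105:185,::-1],(320,440),interpolation=cv2.INTER_CUBIC)
c=np.zeros((500,800,3),np.uint8);c[:,:480]=a;c[:440,480:]=b
cv2.imwrite("pics/crop7.png",c)
E
```

```text
(array([ 467.5623, -336.6129], dtype=float32), np.float32(80.48078), (np.float32(47.406254), np.float32(42.649155)), (np.float64(419.07462686567163), np.float64(257.7761194029851)))
```

View pics/crop7.png

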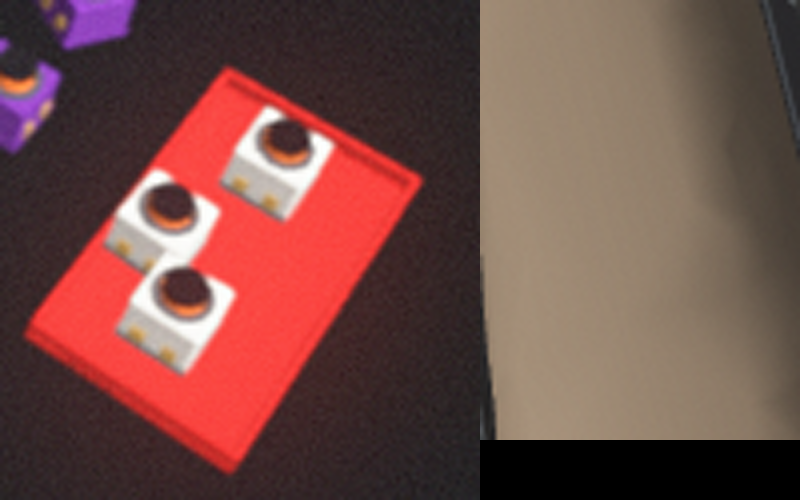

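```bash
python3 - <<'E'
from h import *
for p in [(165,213),(183,300),(283,148)]:
    print(ray("scene",(380+p[0]/4,225+p[1]/4),.040)[:2]*1000)
# tray outer corners at rim, visible 3: 
for p in [(226,68),(422,180),(235,470),(27,335)]:
    print("c",ray("scene",(380+p[0]/4,225+p[1]/4),.016)[:2]*1000)
print(go(500,-150,150,11))
E
```

```text
[472.9679 310.4684]
[507.1912 350.2454]
[389.1275 323.9113]
c [349.5153 262.1656]
c [326.677  380.0148]
c [546.9198 422.5941]
c [571.4157 307.5285]
[-200.7782  159.3422   50.6264   -0.0052]
```

```bash
python3 -m pendant '[[[-0.04,0.03,0,0,0,0,-1],[-0.08,0.06,0,0,0,0,-1],[-0.12,0.09,0,0,0,0,-1],[-0.16,0.12,0,0,0,0,-1],[-0.2,0.15,0,0,0,0,-1]]]'
python3 -m pendant '[[[0,0,0,0,0,0,-1],[0,0,0,0,0,0,-1]]]'
python3 - <<'E'
from h import *
s=r.capture("scene");t=r.capture("top")
for q in switches(t): print(q)
g=r.capture("scene")[85:175,180:310,::-1]
c=np.zeros((600,800,3),np.uint8)
c[:600,:436]=cv2.resize(t[210:320,105:185,::-1],(436,600),interpolation=cv2.INTER_CUBIC)
c[:249,440:800]=cv2.resize(g,(360,249),interpolation=cv2.INTER_CUBIC)
cv2.imwrite("pics/crop8.png",c)
E
```

```text
time_s: 34.2
tcp_pos: [0.4976, -0.1417, 0.378]
eef_rot: [-180.0, 0.2, 11.0]
contact_force: [1.1, -1.2, 0.7]
gripper_width: 0.0007
gripper_force: 0.0
time_s: 34.4
tcp_pos: [0.4987, -0.1415, 0.3789]
eef_rot: [-180.0, 0.1, 10.9]
contact_force: [0.6, -0.1, -0.1]
gripper_width: 0.0006
gripper_force: 0.0
(array([384.9863, 321.6212], dtype=float32), np.float32(11.254639), (np.float32(47.611702), np.float32(41.13995)), (np.float64(150.43939393939394), np.float64(287.530303030303)))
(array([ 467.5623, -336.6129], dtype=float32), np.float32(80.48078), (np.float32(47.406254), np.float32(42.649155)), (np.float64(419.07462686567163), np.float64(257.7761194029851)))
```

View pics/crop8.png

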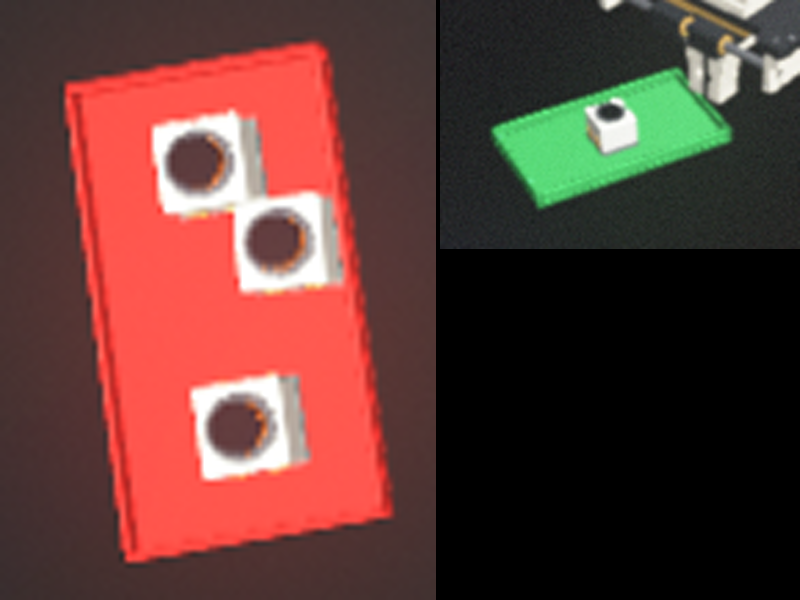

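The top crop shows the knocked switch at (280,240), still upright and inside the red tray's walls. The green-tray switch is still pressed down, so I'm handing in.

```bash
python3 -c "
from plant import r
print(r.close_job())"
```

```text
the job is handed in; nothing more can be done
None
```

The job is handed in: the one switch that stayed down is upright and still pressed in the green tray, the three that sprang back are upright in the red tray (one was knocked against the wall there but stayed inside), and the record picture was taken with about a second's hold at the first click, then a full press.

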